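# Zero the kitchen scale for the bowl

### The job

Gently set the pale prep bowl upright in the middle of the kitchen scale's round pan and let go of it. Then take its weight off the reading: with a closed fingertip pressed lightly on the top of the small knurled edge wheel, roll it sideways, stroke by stroke, until the dial's red zero mark stands under the tip of the black needle. Leave the jars and the shaker where they are.

Things in the scene. Friction and masses are not known exactly. Their poses are not given: they have to be found in the camera images.
- prep_bowl: Loose thin pale, half-clear plastic prep bowl, 125 mm across the rim, 44 mm high, floor 76 mm across and 2 mm thick, flared wall 3 to 4 mm thick; weighs roughly 0.1 to 0.2 kg. Pinch its rim from above, one finger inside and one outside, tips about 18 mm below the rim. Origin at the centre of its underside.
- bowl_center (a point): Centre of the prep bowl, 22 mm above its underside and 22 mm below its rim; z axis up out of the bowl.
- kitchen_scale: Green mechanical kitchen scale, fixed, 150 mm deep (x) by 190 mm wide (y). Origin under its centre on the worktop; its x axis points to its back, its y axis to the left as seen from its front, z up. Right half (y = -43 mm): round steel pan. Left half (y = +55 mm): a round dial 74 mm across facing up and slightly forward, at most 82 mm high, and in front of it a flat ledge 40 mm high with the edge wheel in a slot.
- scale_pan: Round flat steel pan, 100 mm across, on a spring; origin at the centre of its top, 70 mm above the worktop when empty. It sinks 4 to 8 mm under the bowl (250 N/m, at most 12 mm). The dial housing, lower than the bowl's rim, stands beside it, its side 58 mm from the pan's centre.
- wheel_crown (a point): Nominal top of the grey knurled edge wheel (36 mm across, 12 mm wide, axis along scale x), 46 mm above the worktop, at x -50, y +55 mm of the scale. The real top is up to 2 mm higher or lower: feel for it. Sprung, 6 N per mm, 2 mm travel. Press with 3 to 6 N so that it rolls without slip (1.7 N at the rim); over 15 N damages it. Only about 6 mm stands out of the ledge.
- zero_dial (a joint): Angle of the white dial with its tick marks (rad), 0 with its red zero mark at 12 o'clock, positive clockwise as seen from the front; range -1.5 to 3.2. Turned only by the edge wheel: rolling the wheel's top to the right (scale's -y) turns it clockwise, 0.028 rad per mm along the rim.
- scale_needle (a joint): Angle of the black needle (rad), 0 at 12 o'clock (empty pan), positive clockwise seen from the front; 0.2 rad per mm that the pan sinks. The zero mark is under the needle when zero_dial equals scale_needle.
- zero_mark (a point): Point on the red zero mark of the dial, 31 mm from the dial's centre, on its face lying almost flat (tipped 20 degrees towards the front).
- needle_tip (a point): Point at the tip of the black needle, 31 mm from the dial's centre.
- post_axis (a point): Point 200 mm above the worktop on the axis of a fixed oak post, about 125 x 95 mm in section (keep 80 mm clear of the axis), that stands from floor to ceiling to the left of the bowl, between the two worktops: pass in front of it, on the robot's side, not through it.
- jam_jar: Bystander: jam jar with a green lid, 64 x 64 x 99 mm, origin at the centre of its underside.
- salt_shaker: Bystander: grey salt shaker, 44 x 44 x 90 mm, origin at the centre of its underside.
- spice_thyme: Bystander: spice jar with a black cap, 40 x 40 x 105 mm, origin at the centre of its underside.
- hob_jar_10: Bystander: jar of pale yellow spread with a red lid, 66 x 66 x 100 mm, origin at the centre of its underside.

How it is judged:
On the way:
1. the bowl stands upright in the middle of the pan, released (horizontal distance between bowl_center and scale_pan below 0.02 m and z of bowl_center in the frame of scale_pan between 0.017 and 0.027 m and angle between bowl_center's own z axis and vertical below 0.1 rad and contact force between the fingers and prep_bowl below 0.1 N), for 0.3 s.
At the end, for the whole second after the job is handed in: The bowl stands upright and at rest on the pan, its centre within 20 mm of the pan's centre, and the red zero mark is within 4 mm (0.13 rad) of the needle's tip; bowl and scale are released (all of step 1 and distance between zero_mark and needle_tip below 0.004 m and linear speed of prep_bowl below 0.02 m/s and contact force between the fingers and kitchen_scale below 0.1 N); the robot touches nothing.
It fails at once if the fingers press on the edge wheel, or anywhere on the scale, with more than 15 N (contact force between the fingers and kitchen_scale above 15 N).
It fails at once if the bowl is dropped or pressed onto the pan with more than 25 N (contact force between prep_bowl and scale_pan above 25 N).
It fails at once if a jar or the shaker is moved by more than 30 mm (distance of any of jam_jar, salt_shaker, spice_thyme, hob_jar_10 from where it was at the start of the episode above 0.03 m).
It also fails if it takes over 64 s, if anything falls off the work surface, if the arm or the gripper's body presses on something with over 40 N, if the wrist force passes 120 N, or if a joint passes its speed limit or range.

### The arm

A 6-joint arm with a two-finger parallel gripper is mounted at the origin on a cart in front of the work surface, level with it; the furniture and walls round the work are solid. World frame = base frame: x ahead of the robot, y to its left, z up, the work surface at z = 0. Lengths are in m, angles in rad, forces in N, time in s.
With the tool pointing down it reaches from about 0.25 to 0.725 m from the base axis. Payload 4 kg.
Tool frame: the origin (TCP) lies midway between the tips of the shut fingers; the grasp point (between the pads) lies 19 mm behind it (bot.grip_point_offset is the distance from the TCP to the grasp point, in m); z points along the fingers, y is the line along which they close (so a half turn about z gives the same grasp; the last joint's range is limited). The gripper opens to 85 mm and grips with 20 to 120 N. Pads are 22 mm wide; open, the fingers measure 114 mm over their backs; the gripper's body (76 mm by 85 mm) begins 54 mm behind the grasp point. The pads swing forward as they close: fully open they stand 13 mm farther back than shut.
Start: joints at [-1.295, 0.241, 0.005, 1.335, 0, 1.571], TCP at [0.136, -0.481, 0.231] pointing down, gripper open.
Joint ranges: [-2.72, 2.72], [-1.05, 1.87], [-1.09, 1.28], [-1.99, 2.15], [-1.42, 1.44], [-3.14, 3.14]. Speed limits (rad/s): [2.79, 2.79, 3.14, 3.14, 3.14, 3.14].

### API

Orientations are given as a unit quaternion [x, y, z, w].
In Python, from workcell import bot gives the robot as it stands.
- The arm moves only by the tool step_arm, never from a script. Its argument "targets" is text: rows parted by semicolons, each of 7 numbers parted by spaces: the opening, from -1 (shut) to 1 (fully open), so that 0 is half open, then the shift along the world's x, y, z normalised to -1 to 1, where 1 is 0.5 m, then the turn, a rotation vector about the world's x, y, z normalised to -1 to 1, where 1 is pi/4 rad. In form: gripper x y z wx wy wz; .... A call has 1 to 10 rows; each row is the pose to reach, as a shift and turn from the pose commanded when the call began; what a row does not reach only later rows make up. A row lasts 1/12 s, in which the tool goes at most 41.7 mm and 7.16 degrees, less where a joint would pass 70% of its speed; a pose out of reach is approached as far as the arm can. A call with a number of a shift or a turn outside -1 to 1 is refused whole. A call with a gripper value outside its range is refused whole. The fingers move at their own pace and stop on an object; the grip force is fixed at half the most. Time passes only in rows, so rows that repeat a pose let the fingers close. It gives the time, the measured TCP pose, the force, the opening and the grip force at its end, in the units of the state.
- bot.get_obs(): the state, without advancing time (a new reading comes with each control period).
- bot.camera(name): name is "scene" or "top"; returns the picture (420x560x3 uint8, red, green, blue); there is no depth.
- bot.camera_info(name): a dict with "vertical_fov" (degrees; the focal length in pixels is half the picture's height over the tangent of half this angle, whatever the lens; pixels are square), "cx", "cy" (the principal point, pixels), "pose" (4x4, takes a point from camera to world coordinates). Camera axes: x right, y up, looking along -z (the intrinsics and any distortion apply to the point x, -y, -z); pixel columns grow to the right and rows downward; lengths in m; the calibration is good to about 2 mm. A picture is of the moment at which its call begins. camera_info takes no time and is no camera call.
- bot.job_done(): hands the job in; it is judged then, once.
The state is a dict: "clock": time; "joint_pos": joint angles; "joint_vel": joint speeds; "tau": joint torques, N m; "eef_pos": TCP position; "tool_rot": TCP orientation; "ft_force": force on the tool from outside, world axes, zero at the start; "ft_torque": the same for the moment, N m; "grip_width": finger opening in m; "grasp_force": force on a finger pad.
Only numpy, scipy, OpenCV 4.12 (cv2) and the standard library are available. Lean on these libraries where they do the work, as an engineer would, in place of code of your own. Each camera call takes 0.05 s, during which the arm holds its last target. There are 200 camera calls.

## Working session

There is one attempt and no reset: what is moved stays moved. The work goes in short steps, Python scripts to look and compute and a tool call to move; the robot and the scene stay as the last step left them, time stands still between calls to the robot, and variables do not carry over. Pictures are saved under pics/ and viewed, at most 10 in all, crops included, and the job is handed in when it is done.

Besides the shell and the picture viewer there is one more tool, called after "Emit:" in YAML: its name, and indented under it one key for each argument. step_arm: Moves the arm, as the interface text tells. Scaled input: -1 to 1 covers 0.5 m each way for a shift and pi/4 rad each way for a turn. Its arguments: {"type":"object","properties":{"targets":{"type":"string"}},"required":["targets"]}

```bash
mkdir -p pics; python3 - <<'E'
from workcell import bot
import cv2
for n in("scene","top"):
    cv2.imwrite(f"pics/{n}0.png",bot.camera(n)[:,:,::-1]); i=bot.camera_info(n); print(n,i)
o=bot.get_obs(); print(o)
E
```

```text
scene {'vertical_fov': 44.80725730892077, 'cx': 276.21800074851495, 'cy': 209.6319845327659, 'pose': array([[-0.73813294,  0.4546311 , -0.49846798, -0.11079182],
       [-0.67464883, -0.49416938,  0.54831157,  0.44815489],
       [ 0.00295188,  0.74101767,  0.67147904,  0.93387804],
       [ 0.        ,  0.        ,  0.        ,  1.        ]])}
top {'vertical_fov': 53.13269032038983, 'cx': 280.3764968464089, 'cy': 210.8164997292611, 'pose': array([[-0.01678767,  0.98075506, -0.19451911,  0.24376968],
       [-0.99985644, -0.01602041,  0.005517  , -0.17858449],
       [ 0.00229455,  0.1945838 ,  0.98088321,  1.30572611],
       [ 0.        ,  0.        ,  0.        ,  1.        ]])}
{'clock': 0.1, 'joint_pos': array([-1.29499870e+00,  2.41374231e-01,  3.86033610e-03,  1.33520140e+00,
       -2.57553074e-05,  1.57079924e+00]), 'joint_vel': array([-4.82643786e-04, -4.85457285e-04,  3.48259787e-03,  1.09825017e-03,
       -7.59784373e-05, -1.63087326e-03]), 'tau': array([-3.72729892e-04, -3.73136795e+01,  2.53010076e+01,  1.08301305e-02,
       -1.70179067e-05,  1.45920797e-05]), 'eef_pos': array([ 0.1359956 , -0.48056166,  0.23048423]), 'tool_rot': array([ 9.90506758e-01,  1.37460688e-01, -1.44649589e-04, -9.48605556e-04]), 'ft_force': array([-0.01886253, -0.31829053, -0.02348317]), 'ft_torque': array([-0.02214361, -0.0094401 , -0.02519747]), 'grasp_force': 0.0, 'grip_width': 0.08543894902523508}
```

View pics/scene0.png

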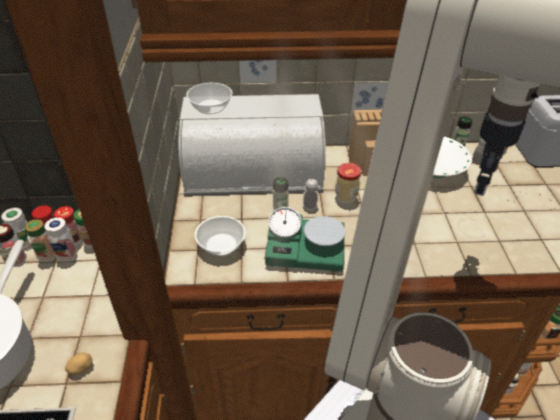

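View pics/top0.png

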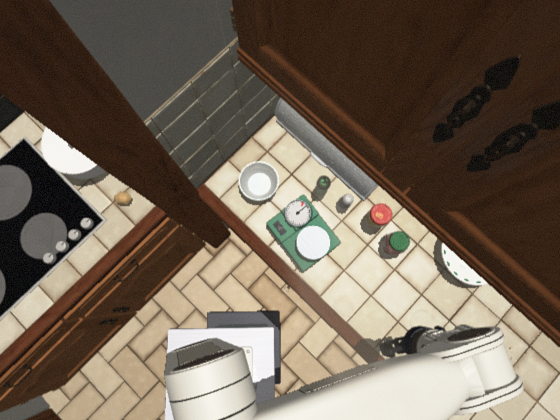

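The scene view shows the bowl at (220,238), the dial at (286,222) and the pan at (324,232). In the top view they are at (258,182), (298,213) and (313,243). Next I'll enlarge both views to measure them precisely.

```bash
python3 - <<'E'
import cv2,numpy as np
a=cv2.imread("pics/scene0.png")[195:285,185:355]; b=cv2.imread("pics/top0.png")[150:280,225:355]
a=cv2.resize(a,None,fx=4,fy=4,interpolation=cv2.INTER_CUBIC)
cv2.imwrite("pics/a.png",a)
b=cv2.resize(b,None,fx=4.5,fy=4.5,interpolation=cv2.INTER_CUBIC)
cv2.imwrite("pics/b.png",b)
E
```

```text
(no output)
```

View pics/a.png

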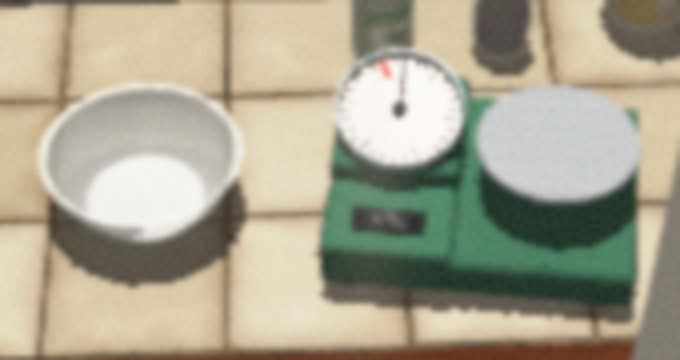

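View pics/b.png

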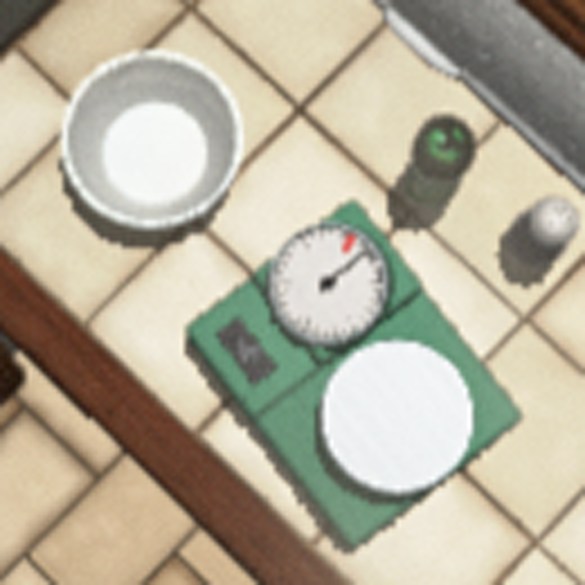

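Bowl rim centre: scene crop (141,162), top crop (152,139). Pan: (558,144) and (397,418). Hub: (399,109) and (327,283). Wheel slot: (388,220) and (247,350). The red mark sits anticlockwise of the needle.

```bash
cat > h.py <<'E'
from workcell import bot
import numpy as np
C={n:bot.camera_info(n) for n in("scene","top")}
def ray(n,u,v):
    i=C[n];f=210/np.tan(np.radians(i["vertical_fov"])/2);P=np.array(i["pose"])
    d=P[:3,:3]@np.array([(u-i["cx"])/f,-(v-i["cy"])/f,-1]);return P[:3,3],d/np.linalg.norm(d)
def tri(a,b):
    R=[ray("scene",*a),ray("top",*b)]
    M=[np.eye(3)-np.outer(d,d) for o,d in R]
    x=np.linalg.solve(sum(M),sum(m@o for m,(o,d) in zip(M,R)))
    return x,[round(np.linalg.norm(m@(x-o))*1e3,1) for m,(o,d) in zip(M,R)]
def plane(n,uv,z):
    o,d=ray(n,*uv);return o+d*(z-o[2])/d[2]
S=lambda u,v:((u+.5)/4-.5+185,(v+.5)/4-.5+195)
T=lambda u,v:((u+.5)/4.5-.5+225,(v+.5)/4.5-.5+150)
def proj(n,p):
    i=C[n];f=210/np.tan(np.radians(i["vertical_fov"])/2);q=np.linalg.inv(i["pose"])@np.r_[p,1]
    return np.array([i["cx"]-f*q[0]/q[2],i["cy"]+f*q[1]/q[2]])
E
python3 - <<'E'
from h import *
np.set_printoptions(precision=4,suppress=True)
for k,a,b in [("rim",(141,162),(152.5,139)),("floor",(147,196),(155,152)),("pan",(558,144.5),(397,418)),("hub",(399,109),(327,283)),("wheel",(388,220),(247,350))]:
    print(k,tri(S(*a),T(*b)))
c=[plane("top",T(*p),.04) for p in[(352,200),(522,412),(348,550),(188,325)]]
for i in range(4):
    d=c[i]-c[(i+1)%4];print(c[i],np.linalg.norm(d),np.degrees(np.arctan2(d[1],d[0])))
# pan & wheel at nominal heights
for n,f,p,w in(("scene",S,(558,144.5),(388,220)),("top",T,(397,418),(247,350))):
    print(n,plane(n,f(*p),.07),plane(n,f(*w),.043))
E
```

```text
rim (array([ 0.5928, -0.1189,  0.0387]), [np.float64(0.3), np.float64(0.3)])
floor (array([ 0.5911, -0.1194,  0.0093]), [np.float64(0.0), np.float64(0.0)])
pan (array([ 0.3926, -0.2792,  0.0709]), [np.float64(1.0), np.float64(1.0)])
hub (array([ 0.4828, -0.2356,  0.073 ]), [np.float64(0.6), np.float64(0.6)])
wheel (array([ 0.4431, -0.1818,  0.0447]), [np.float64(0.6), np.float64(0.6)])
[ 0.5466 -0.2561  0.04  ] 0.185097501965814 36.64707102609829
[ 0.3981 -0.3666  0.04  ] 0.1497622262582774 -53.01449294839106
[ 0.308 -0.247  0.04 ] 0.18550992389087814 -145.67207642152846
[ 0.4612 -0.1424  0.04  ] 0.1422541925876471 126.89845611111598
scene [ 0.3941 -0.2795  0.07  ] [ 0.4447 -0.1827  0.043 ]
top [ 0.3918 -0.2799  0.07  ] [ 0.4428 -0.1822  0.043 ]
```

```bash
cat >> h.py <<'E'
from scipy.spatial.transform import Rotation as Ro
def pose(psi,tilt):
    """tool y = horizontal heading psi (deg) away from robot, tool z tipped 'tilt' deg from down towards psi"""
    p,t=np.radians([psi,tilt]);h=np.array([np.cos(p),np.sin(p),0]);k=np.array([0,0,1.])
    z=np.sin(t)*h-np.cos(t)*k;y=np.cos(t)*h+np.sin(t)*k
    return Ro.from_matrix(np.c_[np.cross(y,z),y,z])
def go(pos,R):
    o=bot.get_obs();s=(np.array(pos)-o["eef_pos"])/.5
    r=(R*Ro.from_quat(o["tool_rot"]).inv()).as_rotvec()/(np.pi/4)
    print("shift",np.round(s,4),"turn",np.round(r,4))
def st():
    o=bot.get_obs();R=Ro.from_quat(o["tool_rot"]).as_matrix()
    print("t",o["clock"],"p",np.round(o["eef_pos"],4),"y",R[:,1].round(3),"z",R[:,2].round(3),"F",np.round(o["ft_force"],2),"w",round(o["grip_width"],4),"g",round(o["grasp_force"],1),"q",np.round(o["joint_pos"],2))
E
python3 - <<'E'
from h import *
np.set_printoptions(suppress=True,precision=4)
st()
go((.40,-.22,.24),pose(-74.2+45,0))
go((.5093,-.1023,.087),pose(-11.4,29))
print(plane("top",(203,187),0),plane("top",(228,240),0),plane("scene",(128,340),0),plane("scene",(190,290),0))
for xy in[(.6,.05),(.55,.05),(.55,0),(.5,.05),(.65,.05)]:
    print(xy,[(proj(n,(*xy,0)).round(),proj(n,(*xy,.6)).round()) for n in("scene","top")])
E
```

```text
t 0.1 p [ 0.136  -0.4806  0.2305] y [ 0.272 -0.962 -0.002] z [-0.001  0.002 -1.   ] F [-0.02 -0.32 -0.02] w 0.0854 g 0.0 q [-1.29  0.24  0.    1.34 -0.    1.57]
shift [0.528  0.5211 0.019 ] turn [-0.0019 -0.0016  1.    ]
shift [ 0.7466  0.7565 -0.287 ] turn [-0.4619 -0.4988  1.3641]
[0.5845 0.0607 0.    ] [ 0.4124 -0.0207  0.    ] [0.5359 0.2038 0.    ] [ 0.5423  0.0265 -0.    ]
(0.6, 0.05) [(array([166., 283.]), array([112.,  35.])), (array([206., 182.]), array([150.,  96.]))]
(0.55, 0.05) [(array([180., 294.]), array([131.,  45.])), (array([206., 197.]), array([149., 122.]))]
(0.55, 0) [(array([196., 282.]), array([157.,  35.])), (array([222., 197.]), array([177., 121.]))]
(0.5, 0.05) [(array([194., 306.]), array([151.,  55.])), (array([206., 213.]), array([147., 148.]))]
(0.65, 0.05) [(array([153., 272.]), array([94., 27.])), (array([207., 167.]), array([151.,  70.]))]
```

Emit:
step_arm:
  targets: "-0.2 0.52 0.52 0.02 0 0 1; -0.2 0.52 0.52 0.02 0 0 1; -0.2 0.52 0.52 0.02 0 0 1; -0.2 0.52 0.52 0.02 0 0 1; -0.2 0.52 0.52 0.02 0 0 1; -0.2 0.52 0.52 0.02 0 0 1; -0.2 0.52 0.52 0.02 0 0 1; -0.2 0.52 0.52 0.02 0 0 1; -0.2 0.52 0.52 0.02 0 0 1; -0.2 0.52 0.52 0.02 0 0 1"

```text
clock: 0.93
eef_pos: [0.3997, -0.217, 0.2411]
tool_rot: [0.86, 0.509, 0.001, -0.0]
ft_force: [-0.1, -0.1, -0.6]
grip_width: 0.034
grasp_force: 0.0
```

```bash
python3 - <<'E'
from h import *
np.set_printoptions(suppress=True,precision=4)
go((.5093,-.1023,.100),pose(-11.4,29))
E
```

```text
shift [ 0.2191  0.2294 -0.2822] turn [-0.2246 -0.6058  0.3763]
```

Emit:
step_arm:
  targets: "-0.2 0.22 0.23 -0.05 -0.225 -0.605 0.375; -0.2 0.22 0.23 -0.05 -0.225 -0.605 0.375; -0.2 0.22 0.23 -0.05 -0.225 -0.605 0.375; -0.2 0.22 0.23 -0.05 -0.225 -0.605 0.375; -0.2 0.22 0.23 -0.282 -0.225 -0.605 0.375; -0.2 0.22 0.23 -0.282 -0.225 -0.605 0.375; -0.2 0.22 0.23 -0.282 -0.225 -0.605 0.375; -0.2 0.22 0.23 -0.282 -0.225 -0.605 0.375; -0.2 0.22 0.23 -0.282 -0.225 -0.605 0.375"

```text
clock: 1.68
eef_pos: [0.5033, -0.1058, 0.0974]
tool_rot: [0.753, 0.61, 0.155, 0.191]
ft_force: [1.0, 0.1, 0.9]
grip_width: 0.034
grasp_force: 0.0
```

```bash
python3 - <<'E'
from h import *
import cv2
np.set_printoptions(suppress=True,precision=4)
st(); go((.5425,-.109,.026),pose(-11.4,29))
a=bot.camera("scene")[150:290,150:330,::-1];b=bot.camera("top")[110:250,200:340,::-1]
f=lambda x:cv2.resize(x,None,fx=2.5,fy=2.5,interpolation=cv2.INTER_CUBIC)
cv2.imwrite("pics/pre.png",np.hstack([f(a),f(b)]))
E
```

```text
t 1.6833 p [ 0.5033 -0.1058  0.0974] y [ 0.86  -0.183  0.477] z [ 0.467 -0.098 -0.879] F [0.95 0.15 0.9 ] w 0.034 g 0.0 q [-0.21  0.09 -0.72  0.26  0.    1.57]
shift [ 0.0785 -0.0064 -0.1427] turn [-0.0039 -0.011   0.0123]
```

View pics/pre.png

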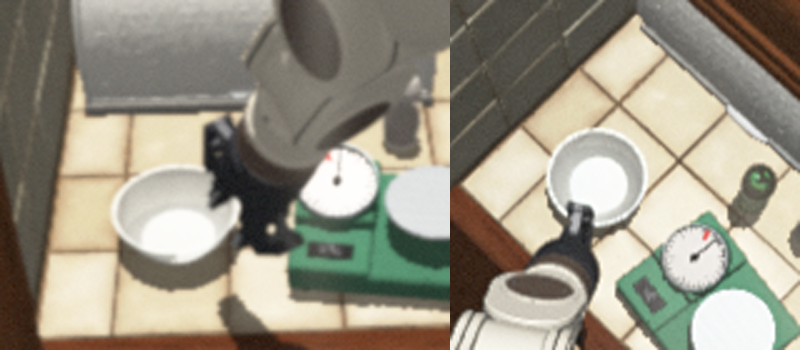

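The fingers straddle the near rim of the bowl, and the body is clear of the scale corner. I'll descend along the tool axis.

Emit:
step_arm:
  targets: "-0.2 0.026 -0.002 -0.05 0 0 0; -0.2 0.05 -0.004 -0.095 0 0 0; -0.2 0.068 -0.0055 -0.125 0 0 0; -0.2 0.0785 -0.0064 -0.143 0 0 0; -0.2 0.0785 -0.0064 -0.143 0 0 0; -0.2 0.0785 -0.0064 -0.143 0 0 0"

```text
clock: 2.28
eef_pos: [0.5481, -0.1101, 0.0315]
tool_rot: [0.752, 0.609, 0.159, 0.195]
ft_force: [-0.6, 0.2, -0.1]
grip_width: 0.034
grasp_force: 0.0
```

```bash
python3 - <<'E'
from h import *
np.set_printoptions(suppress=True,precision=4)
st(); go((.5425,-.109,.026),pose(-11.4,29))
E
```

```text
t 2.2833 p [ 0.5481 -0.1101  0.0315] y [ 0.854 -0.182  0.488] z [ 0.478 -0.1   -0.873] F [-0.58  0.2  -0.07] w 0.034 g 0.0 q [-0.2   0.3  -0.71  0.05 -0.01  1.58]
shift [-0.0112  0.0023 -0.0111] turn [-0.001   0.0049  0.0124]
```

Emit:
step_arm:
  targets: "-0.2 -0.011 0.002 -0.009 0 0 0.01; -0.2 -0.011 0.002 -0.009 0 0 0.01; -0.2 -0.011 0.002 -0.009 0 0 0.01; -0.5 -0.011 0.002 -0.009 0 0 0.01; -0.6 -0.011 0.002 -0.009 0 0 0.01; -0.7 -0.011 0.002 -0.009 0 0 0.01; -0.8 -0.011 0.002 -0.009 0 0 0.01; -1 -0.011 0.002 -0.009 0 0 0.01; -1 -0.011 0.002 -0.009 0 0 0.01; -1 -0.011 0.002 -0.009 0 0 0.01"

```text
clock: 3.12
eef_pos: [0.5422, -0.1091, 0.0264]
tool_rot: [0.75, 0.612, 0.16, 0.195]
ft_force: [-0.6, -1.2, 7.2]
grip_width: 0.0039
grasp_force: 58.2
```

```bash
python3 - <<'E'
from h import *
import cv2
np.set_printoptions(suppress=True,precision=4)
st(); go((.5425,-.109,.026),pose(-11.4,29))
a=bot.camera("scene")[150:290,150:330,::-1];b=bot.camera("top")[110:250,200:340,::-1]
f=lambda x:cv2.resize(x,None,fx=2.5,fy=2.5,interpolation=cv2.INTER_CUBIC)
cv2.imwrite("pics/grip.png",np.hstack([f(a),f(b)]))
E
```

```text
t 3.1167 p [ 0.5422 -0.1091  0.0264] y [ 0.855 -0.175  0.489] z [ 0.479 -0.097 -0.873] F [-0.59 -1.18  7.2 ] w 0.0039 g 58.2 q [-0.2   0.3  -0.73  0.03 -0.    1.57]
shift [ 0.0005  0.0002 -0.0007] turn [-0.0002  0.0056  0.0027]
```

View pics/grip.png

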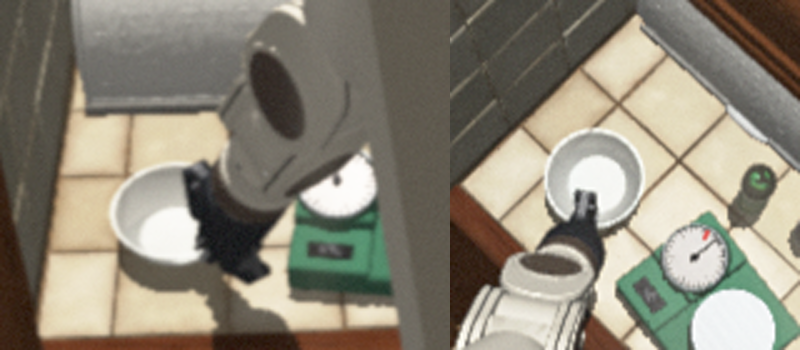

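The rim is pinched flush: opening 3.9 mm, grip force 58 N. Time to lift.

Emit:
step_arm:
  targets: "-1 0 0 0.02 0 0 0; -1 0 0 0.06 0 0 0; -1 0 0 0.11 0 0 0; -1 0 0 0.16 0 0 0; -1 0 0 0.21 0 0 0; -1 0 0 0.25 0 0 0; -1 0 0 0.27 0 0 0; -1 0 0 0.28 0 0 0; -1 0 0 0.28 0 0 0; -1 0 0 0.28 0 0 0"

```text
clock: 4.05
eef_pos: [0.5387, -0.1081, 0.1628]
tool_rot: [0.75, 0.613, 0.158, 0.192]
ft_force: [-0.9, -0.2, -1.3]
grip_width: 0.004
grasp_force: 58.4
```

```bash
python3 - <<'E'
from h import *
np.set_printoptions(suppress=True,precision=4)
st(); go((.3496,-.2542,.160),pose(-35,29))
E
```

```text
t 4.05 p [ 0.5387 -0.1081  0.1628] y [ 0.859 -0.175  0.481] z [ 0.472 -0.095 -0.877] F [-0.86 -0.21 -1.31] w 0.004 g 58.4 q [-0.2   0.06 -0.55  0.47  0.    1.57]
shift [-0.3782 -0.2923 -0.0056] turn [-0.0037 -0.004  -0.5226]
```

Emit:
step_arm:
  targets: "-1 -0.02 -0.015 0 0 0 -0.03; -1 -0.06 -0.045 0 0 0 -0.08; -1 -0.11 -0.085 0 0 0 -0.15; -1 -0.17 -0.13 0 0 0 -0.23; -1 -0.23 -0.175 0 0 0 -0.32; -1 -0.285 -0.22 0 0 0 -0.4; -1 -0.335 -0.255 0 0 0 -0.46; -1 -0.365 -0.28 0 0 0 -0.5; -1 -0.378 -0.292 0 0 0 -0.52; -1 -0.378 -0.292 0 0 0 -0.522"

```text
clock: 4.88
eef_pos: [0.3486, -0.2547, 0.163]
tool_rot: [0.86, 0.446, 0.115, 0.22]
ft_force: [-0.2, -0.5, -1.7]
grip_width: 0.004
grasp_force: 58.3
```

Emit:
step_arm:
  targets: "-1 0 0 0 0 0 0; -1 0 0 0 0 0 0; -1 0 0 0 0 0 0; -1 0 0 0 0 0 0"

```text
clock: 5.22
eef_pos: [0.3516, -0.2537, 0.1641]
tool_rot: [0.859, 0.448, 0.116, 0.221]
ft_force: [-1.1, -0.3, -1.0]
grip_width: 0.0041
grasp_force: 58.3
```

```bash
python3 - <<'E'
from h import *
import cv2
np.set_printoptions(suppress=True,precision=4)
st(); go((.3496,-.2542,.160),pose(-35,29))
a=bot.camera("scene")[130:290,240:400,::-1];b=bot.camera("top")[170:330,230:390,::-1]
f=lambda x:cv2.resize(x,None,fx=2.5,fy=2.5,interpolation=cv2.INTER_CUBIC)
cv2.imwrite("pics/over.png",np.hstack([f(a),f(b)]))
E
```

```text
t 5.2167 p [ 0.3516 -0.2537  0.1641] y [ 0.718 -0.501  0.484] z [ 0.398 -0.275 -0.875] F [-1.13 -0.3  -0.99] w 0.0041 g 58.3 q [-0.64 -0.19 -0.77  0.49  0.01  1.55]
shift [-0.0039 -0.0009 -0.0083] turn [-0.0028 -0.0003 -0.0029]
```

View pics/over.png

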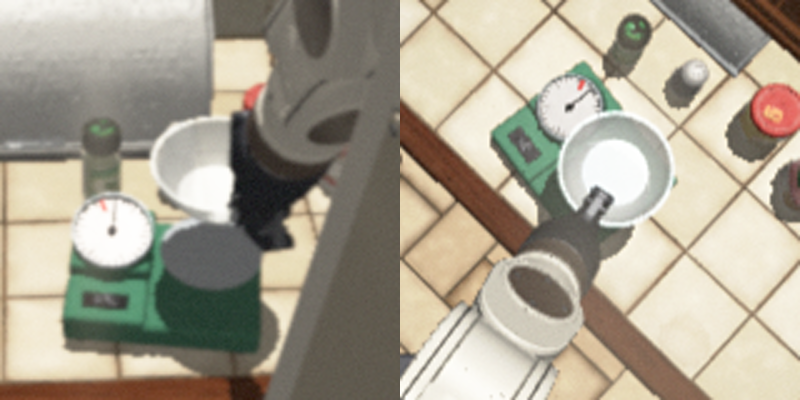

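The bowl hangs upright above the pan. The top view puts the rim centre at crop (616,168).

```bash
python3 - <<'E'
from h import *
np.set_printoptions(suppress=True,precision=4)
for z in(.175,.182):print(plane("top",(316.3,237.1),z))
E
```

```text
[ 0.3938 -0.2811  0.175 ]
[ 0.3928 -0.2805  0.182 ]
```

The bowl is centred to about 1 mm, so I'll lower it.

Emit:
step_arm:
  targets: "-1 0 0 -0.02 0 0 0; -1 0 0 -0.05 0 0 0; -1 0 0 -0.08 0 0 0; -1 0 0 -0.105 0 0 0; -1 0 0 -0.12 0 0 0; -1 0 0 -0.12 0 0 0; -1 0 0 -0.12 0 0 0"

```text
clock: 5.9
eef_pos: [0.3509, -0.2539, 0.1039]
tool_rot: [0.859, 0.448, 0.116, 0.221]
ft_force: [-0.1, -0.1, -2.7]
grip_width: 0.0042
grasp_force: 58.4
```

Emit:
step_arm:
  targets: "-1 0 0 -0.006 0 0 0; -1 0 0 -0.012 0 0 0; -1 0 0 -0.018 0 0 0; -1 0 0 -0.024 0 0 0; -1 0 0 -0.024 0 0 0; -1 0 0 -0.024 0 0 0"

```text
clock: 6.4
eef_pos: [0.3512, -0.2545, 0.0925]
tool_rot: [0.859, 0.447, 0.116, 0.222]
ft_force: [0.9, 0.1, -0.7]
grip_width: 0.0043
grasp_force: 58.7
```

```bash
python3 - <<'E'
from h import *
import cv2
np.set_printoptions(suppress=True,precision=4)
st()
a=bot.camera("scene")[130:290,240:400,::-1];b=bot.camera("top")[170:330,230:390,::-1]
f=lambda x:cv2.resize(x,None,fx=2.5,fy=2.5,interpolation=cv2.INTER_CUBIC)
cv2.imwrite("pics/down.png",np.hstack([f(a),f(b)]))
E
```

```text
t 6.4 p [ 0.3512 -0.2545  0.0925] y [ 0.716 -0.502  0.484] z [ 0.398 -0.277 -0.875] F [ 0.94  0.05 -0.73] w 0.0043 g 58.7 q [-0.64 -0.06 -0.9   0.22  0.01  1.55]
```

View pics/down.png

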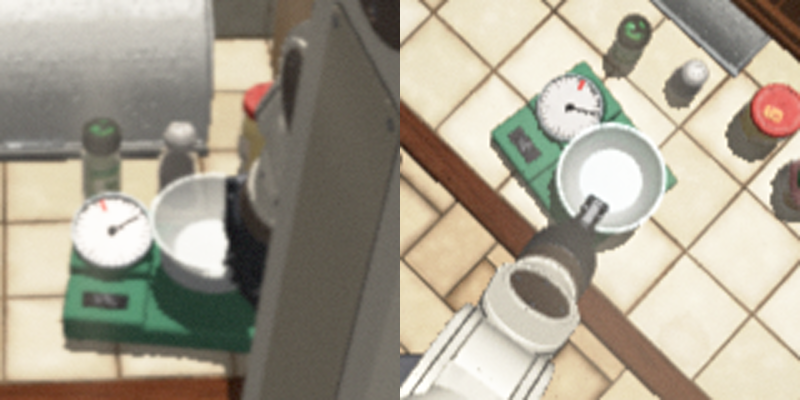

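The needle has swung about 55° clockwise, so the pan already carries the bowl. I'll open a little and back out along the tool axis.

Emit:
step_arm:
  targets: "-0.9 0 0 0 0 0 0; -0.8 0 0 0 0 0 0; -0.7 0 0 0 0 0 0; -0.6 0 0 0 0 0 0; -0.5 0 0 0 0 0 0; -0.5 0 0 0 0 0 0; -0.5 0 0 0 0 0 0; -0.5 0 0 0 0 0 0"

```text
clock: 7.17
eef_pos: [0.3509, -0.2543, 0.0923]
tool_rot: [0.859, 0.447, 0.116, 0.221]
ft_force: [-0.0, 0.2, 0.0]
grip_width: 0.0215
grasp_force: 0.0
```

Emit:
step_arm:
  targets: "-0.5 -0.006 0.004 0.014 0 0 0; -0.5 -0.016 0.011 0.035 0 0 0; -0.5 -0.032 0.022 0.07 0 0 0; -0.5 -0.048 0.033 0.105 0 0 0; -0.5 -0.064 0.044 0.14 0 0 0; -0.5 -0.064 0.044 0.2 0 0 0; -0.5 -0.064 0.044 0.2 0 0 0; -0.5 -0.064 0.044 0.2 0 0 0"

```text
clock: 7.83
eef_pos: [0.3202, -0.2333, 0.1949]
tool_rot: [0.858, 0.447, 0.117, 0.224]
ft_force: [-0.1, -0.1, 0.2]
grip_width: 0.0212
grasp_force: 0.0
```

```bash
python3 - <<'E'
from h import *
import cv2
np.set_printoptions(suppress=True,precision=4)
st()
a=bot.camera("scene")[195:270,240:340,::-1];b=bot.camera("top")[190:265,275:345,::-1]
f=lambda x,s:cv2.resize(x,None,fx=s,fy=s,interpolation=cv2.INTER_CUBIC)
cv2.imwrite("pics/rel_a.png",f(a,4));cv2.imwrite("pics/rel_b.png",f(b,4))
cv2.imwrite("pics/rel.png",np.hstack([f(a,4),f(b,4)]))
E
```

```text
t 7.8333 p [ 0.3202 -0.2333  0.1949] y [ 0.715 -0.501  0.489] z [ 0.401 -0.279 -0.872] F [-0.07 -0.12  0.23] w 0.0212 g 0.0 q [-0.64 -0.33 -0.77  0.62  0.02  1.54]
```

View pics/rel.png

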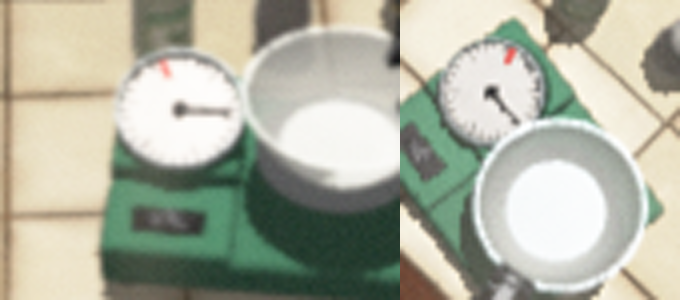

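The bowl stands released on the pan. The needle now points right at about 90°, and the red mark is near 11:30. From here I'll measure the dial angles numerically.

```bash
cat >> h.py <<'E'
YAW=np.radians(-54.6);X=np.array([np.cos(YAW),np.sin(YAW),0]);Y=np.array([-X[1],X[0],0])
HUB=np.array([.4828,-.2356,.073]);UP=np.cos(np.radians(20))*X+np.array([0,0,np.sin(np.radians(20))])
def dial(n="top",hub=HUB,im=None):
    import cv2
    im=bot.camera(n) if im is None else im
    # rectify face: 4 px per mm, 12 o'clock up, right = -Y
    src=np.array([proj(n,hub+.035*(a*UP-b*Y)) for a,b in((1,-1),(1,1),(-1,1),(-1,-1))],np.float32)
    H=cv2.getPerspectiveTransform(src,np.array([(0,0),(280,0),(280,280),(0,280)],np.float32))
    w=cv2.warpPerspective(im,H,(281,281),flags=cv2.INTER_CUBIC).astype(float)
    yy,xx=np.mgrid[:281,:281];x=(xx-140)/4;y=(140-yy)/4;r=np.hypot(x,y)
    red=np.clip(w[...,0]-w[...,1:].max(2)-40,0,None)*(r<35)
    t=lambda m:np.arctan2((m*x).sum(),(m*y).sum())
    dk=np.clip(110-w.max(2),0,None)*(r>9)*(r<24)
    th=np.arctan2(x,y); return dict(red=t(red),redr=(red*r).sum()/max(red.sum(),1),redn=(red>0).sum(),needle=np.arctan2((dk*np.sin(th)).sum(),(dk*np.cos(th)).sum()),dkn=(dk>0).sum()),w
E
python3 - <<'E'
from h import *
import cv2
np.set_printoptions(suppress=True,precision=4)
print("bowl",plane("top",(275+(162+.5)/4-.5,190+(205.5)/4-.5),.044+.065))
W=[]
for n in("top","scene"):
    d,w=dial(n);print(n,d);W.append(w)
    f="top0" if n=="top" else "scene0"
    d0,w0=dial(n,im=cv2.imread(f"pics/{f}.png")[:,:,::-1]);print(" start",d0);W.append(w0)
cv2.imwrite("pics/dial.png",np.clip(np.vstack([np.hstack(W[:2]),np.hstack(W[2:])]),0,255).astype(np.uint8)[:,:,::-1])
w0=np.array([.4279,-.2545,0]);p=np.array([.3929,-.2795,0])+.098*Y-.05*X;print("wheel",p,tri(S(388,220),T(247,350))[0])
go((p[0],p[1],.16),pose(-20,0))
E
```

```text
bowl [ 0.3917 -0.2834  0.109 ]
top {'red': np.float64(-0.3937320527358713), 'redr': np.float64(29.944797966467533), 'redn': np.int64(1326), 'needle': np.float64(1.5853884392815756), 'dkn': np.int64(47)}
 start {'red': np.float64(-0.39304252989553484), 'redr': np.float64(29.842221010035168), 'redn': np.int64(1348), 'needle': np.float64(0.0), 'dkn': np.int64(0)}
scene {'red': np.float64(-0.4301216897266515), 'redr': np.float64(30.153924936815947), 'redn': np.int64(884), 'needle': np.float64(0.0), 'dkn': np.int64(0)}
 start {'red': np.float64(-0.4281192182079236), 'redr': np.float64(29.812409921840523), 'redn': np.int64(1009), 'needle': np.float64(0.0), 'dkn': np.int64(0)}
wheel [ 0.4438 -0.182   0.    ] [ 0.4431 -0.1818  0.0447]
shift [ 0.2514  0.0994 -0.0615] turn [0.2942 0.5698 0.3262]
```

View pics/dial.png

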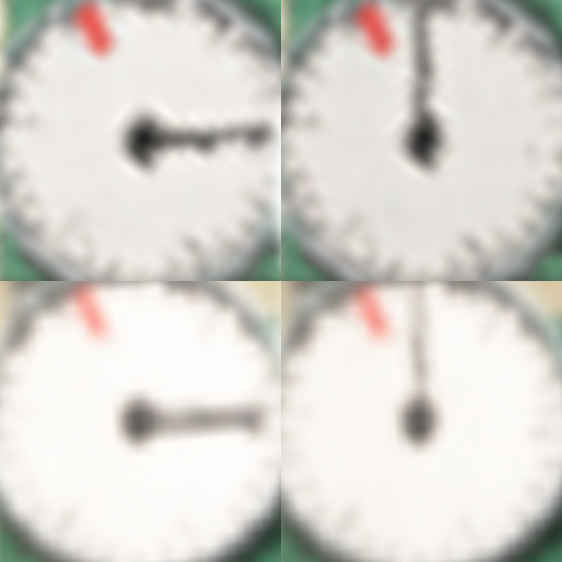

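The rectified dial shows the needle at about +1.53 rad and the red mark at about −0.41. That needs about 1.93 rad, or 69 mm of rolling to the right.

```bash
python3 - <<'E'
from h import *
np.set_printoptions(suppress=True,precision=4)
go((.4438+.007*Y[0],-.182+.007*Y[1],.18),pose(-54.6,0)); print(X,Y)
E
```

```text
shift [ 0.2628  0.1075 -0.0215] turn [ 0.4512  0.4574 -0.4264]
[ 0.5793 -0.8151  0.    ] [0.8151 0.5793 0.    ]
```

Emit:
step_arm:
  targets: "-1 0 0 0.05 0.451 0.457 -0.426; -1 0.06 0.04 0.05 0.451 0.457 -0.426; -1 0.13 0.08 0.03 0.451 0.457 -0.426; -1 0.2 0.107 0 0.451 0.457 -0.426; -1 0.263 0.107 -0.02 0.451 0.457 -0.426; -1 0.263 0.107 -0.02 0.451 0.457 -0.426; -1 0.263 0.107 -0.02 0.451 0.457 -0.426; -1 0.263 0.107 -0.02 0.451 0.457 -0.426; -1 0.263 0.107 -0.02 0.451 0.457 -0.426; -1 0.263 0.107 -0.02 0.451 0.457 -0.426"

```text
clock: 8.87
eef_pos: [0.4493, -0.1788, 0.1848]
tool_rot: [0.953, 0.304, 0.002, 0.003]
ft_force: [-0.9, 0.3, -0.6]
grip_width: 0.0004
grasp_force: 0.0
```

Emit:
step_arm:
  targets: "-1 0 0 -0.05 0 0 0; -1 0 0 -0.1 0 0 0; -1 0 0 -0.15 0 0 0; -1 0 0 -0.2 0 0 0; -1 0 0 -0.23 0 0 0; -1 0 0 -0.23 0 0 0; -1 0 0 -0.23 0 0 0; -1 0 0 -0.23 0 0 0"

```text
clock: 9.53
eef_pos: [0.4514, -0.1794, 0.0704]
tool_rot: [0.953, 0.304, 0.003, 0.003]
ft_force: [0.1, -0.4, 0.6]
grip_width: 0.0003
grasp_force: 0.0
```

```bash
python3 - <<'E'
from h import *
np.set_printoptions(suppress=True,precision=4)
st();go((.4438+.007*Y[0],-.182+.007*Y[1],.049),pose(-54.6,0))
E
```

```text
t 9.5333 p [ 0.4514 -0.1794  0.0704] y [ 0.579 -0.815  0.008] z [ 0.007 -0.005 -1.   ] F [ 0.1  -0.42  0.59] w 0.0003 g 0.0 q [-0.38  0.34 -0.31  0.91 -0.    2.15]
shift [-0.0038  0.003  -0.0428] turn [0.006  0.0093 0.0001]
```

Emit:
step_arm:
  targets: "-1 -0.004 0.003 -0.012 0.006 0.009 0; -1 -0.004 0.003 -0.024 0.006 0.009 0; -1 -0.004 0.003 -0.036 0.006 0.009 0; -1 -0.004 0.003 -0.041 0.006 0.009 0; -1 -0.004 0.003 -0.041 0.006 0.009 0; -1 -0.004 0.003 -0.041 0.006 0.009 0; -1 -0.004 0.003 -0.041 0.006 0.009 0"

```text
clock: 10.12
eef_pos: [0.4484, -0.1773, 0.0467]
tool_rot: [0.953, 0.304, -0.002, -0.002]
ft_force: [0.1, 0.0, 0.1]
grip_width: 0.0002
grasp_force: 0.0
```

Emit:
step_arm:
  targets: "-1 0 0 -0.001 0 0 0; -1 0 0 -0.002 0 0 0; -1 0 0 -0.002 0 0 0; -1 0 0 -0.002 0 0 0"

```text
clock: 10.45
eef_pos: [0.4484, -0.1773, 0.0458]
tool_rot: [0.953, 0.304, -0.002, -0.002]
ft_force: [-0.3, -0.6, 0.2]
grip_width: 0.0003
grasp_force: 0.0
```

Emit:
step_arm:
  targets: "-1 0 0 -0.001 0 0 0; -1 0 0 -0.001 0 0 0; -1 0 0 -0.001 0 0 0"

```text
clock: 10.7
eef_pos: [0.4484, -0.1773, 0.0453]
tool_rot: [0.953, 0.304, -0.002, -0.002]
ft_force: [0.4, -0.3, -0.5]
grip_width: -0.0002
grasp_force: 0.0
```

Emit:
step_arm:
  targets: "-1 0 0 -0.001 0 0 0; -1 0 0 -0.001 0 0 0; -1 0 0 -0.001 0 0 0"

```text
clock: 10.95
eef_pos: [0.4485, -0.1773, 0.045]
tool_rot: [0.953, 0.304, -0.002, -0.002]
ft_force: [-0.5, 0.7, 3.3]
grip_width: -0.0001
grasp_force: 1.1
```

Emit:
step_arm:
  targets: "-1 0 0 -0.001 0 0 0; -1 0 0 -0.001 0 0 0; -1 0 0 -0.001 0 0 0"

```text
clock: 11.2
eef_pos: [0.4485, -0.1774, 0.0446]
tool_rot: [0.953, 0.304, -0.002, -0.002]
ft_force: [-1.2, 0.0, 4.5]
grip_width: 0.0001
grasp_force: 2.3
```

Contact came at 45.3 mm and the force is now 4.5 N. First stroke: 14 mm to the right.

Emit:
step_arm:
  targets: "-1 -0.004 -0.003 0 0 0 0; -1 -0.008 -0.0058 0 0 0 0; -1 -0.012 -0.0086 0 0 0 0; -1 -0.016 -0.0114 0 0 0 0; -1 -0.02 -0.0142 0 0 0 0; -1 -0.0228 -0.0162 0 0 0 0; -1 -0.0228 -0.0162 0 0 0 0; -1 -0.0228 -0.0162 0 0 0 0"

```text
clock: 11.87
eef_pos: [0.4368, -0.1859, 0.0444]
tool_rot: [0.953, 0.304, -0.002, -0.001]
ft_force: [0.0, 0.6, 5.1]
grip_width: -0.0003
grasp_force: 2.5
```

```bash
python3 - <<'E'
from h import *
st();print(dial("top")[0]);print(dial("scene")[0])
E
```

```text
t 11.8667 p [ 0.4368 -0.1859  0.0444] y [ 0.579 -0.815 -0.004] z [-0.005  0.001 -1.   ] F [0.05 0.57 5.14] w -0.0003 g 2.5 q [-0.4   0.37 -0.35  0.86 -0.    2.12]
{'red': np.float64(0.011880753014506227), 'redr': np.float64(29.48314783220582), 'redn': np.int64(1280), 'needle': np.float64(1.7397866895826983), 'dkn': np.int64(749)}
{'red': np.float64(0.0), 'redr': np.float64(0.0), 'redn': np.int64(0), 'needle': np.float64(1.245567503258112), 'dkn': np.int64(22004)}
```

The dial moved 0.405 rad in 14.4 mm, so there is no slip. I'll lift, go back 17 mm and come down again.

Emit:
step_arm:
  targets: "-1 0 0 0.012 0 0 0; -1 0 0 0.014 0 0 0; -1 0.014 0.01 0.014 0 0 0; -1 0.0277 0.0197 0.014 0 0 0; -1 0.0277 0.0197 0.014 0 0 0; -1 0.0277 0.0197 0.008 0 0 0; -1 0.0277 0.0197 0.003 0 0 0; -1 0.0277 0.0197 0.001 0 0 0; -1 0.0277 0.0197 0 0 0 0; -1 0.0277 0.0197 0 0 0 0"

```text
clock: 12.8
eef_pos: [0.4509, -0.1754, 0.0445]
tool_rot: [0.953, 0.304, -0.002, -0.002]
ft_force: [-0.4, 2.3, 4.3]
grip_width: -0.0002
grasp_force: 2.1
```

Emit:
step_arm:
  targets: "-1 -0.004 -0.0028 0 0 0 0; -1 -0.008 -0.0057 0 0 0 0; -1 -0.012 -0.0085 0 0 0 0; -1 -0.016 -0.0114 0 0 0 0; -1 -0.02 -0.0142 0 0 0 0; -1 -0.024 -0.0171 0 0 0 0; -1 -0.0277 -0.0197 0 0 0 0; -1 -0.0277 -0.0197 0 0 0 0; -1 -0.0277 -0.0197 0 0 0 0"

```text
clock: 13.55
eef_pos: [0.4366, -0.1859, 0.0443]
tool_rot: [0.953, 0.304, -0.002, -0.002]
ft_force: [-1.0, 0.2, 4.7]
grip_width: -0.0002
grasp_force: 2.6
```

```bash
python3 - <<'E'
from h import *
st();print(dial("top")[0])
E
```

```text
t 13.55 p [ 0.4366 -0.1859  0.0443] y [ 0.579 -0.815 -0.004] z [-0.006  0.001 -1.   ] F [-0.95  0.19  4.72] w -0.0002 g 2.6 q [-0.4   0.37 -0.35  0.86 -0.    2.12]
{'red': np.float64(0.5017905262538663), 'redr': np.float64(29.62956793749136), 'redn': np.int64(1186), 'needle': np.float64(1.719679882450862), 'dkn': np.int64(723)}
```

Emit:
step_arm:
  targets: "-1 0 0 0.012 0 0 0; -1 0 0 0.014 0 0 0; -1 0.014 0.01 0.014 0 0 0; -1 0.0277 0.0197 0.014 0 0 0; -1 0.0277 0.0197 0.014 0 0 0; -1 0.0277 0.0197 0.008 0 0 0; -1 0.0277 0.0197 0.003 0 0 0; -1 0.0277 0.0197 0.001 0 0 0; -1 0.0277 0.0197 0 0 0 0; -1 0.0277 0.0197 0 0 0 0"

```text
clock: 14.43
eef_pos: [0.4509, -0.1754, 0.0445]
tool_rot: [0.953, 0.304, -0.002, -0.002]
ft_force: [-0.7, 1.0, 3.6]
grip_width: 0.0002
grasp_force: 2.1
```

Emit:
step_arm:
  targets: "-1 -0.004 -0.0028 0 0 0 0; -1 -0.008 -0.0057 0 0 0 0; -1 -0.012 -0.0085 0 0 0 0; -1 -0.016 -0.0114 0 0 0 0; -1 -0.02 -0.0142 0 0 0 0; -1 -0.024 -0.0171 0 0 0 0; -1 -0.0277 -0.0197 0 0 0 0; -1 -0.0277 -0.0197 0 0 0 0; -1 -0.0277 -0.0197 0 0 0 0"

```text
clock: 15.18
eef_pos: [0.4366, -0.1859, 0.0443]
tool_rot: [0.953, 0.304, -0.003, -0.001]
ft_force: [-1.1, 0.6, 5.1]
grip_width: 0.0001
grasp_force: 2.6
```

Emit:
step_arm:
  targets: "-1 0 0 0.012 0 0 0; -1 0 0 0.014 0 0 0; -1 0.014 0.01 0.014 0 0 0; -1 0.0277 0.0197 0.014 0 0 0; -1 0.0277 0.0197 0.014 0 0 0; -1 0.0277 0.0197 0.008 0 0 0; -1 0.0277 0.0197 0.003 0 0 0; -1 0.0277 0.0197 0.001 0 0 0; -1 0.0277 0.0197 0 0 0 0; -1 0.0277 0.0197 0 0 0 0"

```text
clock: 16.02
eef_pos: [0.4509, -0.1754, 0.0445]
tool_rot: [0.953, 0.304, -0.002, -0.002]
ft_force: [-1.2, 1.6, 4.1]
grip_width: -0.0001
grasp_force: 2.1
```

```bash
python3 - <<'E'
from h import *
import cv2
st()
for n in("top","scene"):
    d,w=dial(n);print(n,d)
    # needle: angular darkness profile about the hub, red excluded, compare to start pic's needle (0)
    w0=dial(n,im=cv2.imread(f"pics/{n}0.png")[:,:,::-1])[1]
    for q in(w0,w):
        hub=(143,140) if n=="top" else (138,141)
        a=np.radians(np.arange(-30,140,1));rr=np.arange(36,84)
        m=(hub[0]+np.outer(np.sin(a),rr)).astype(np.float32);k=(hub[1]-np.outer(np.cos(a),rr)).astype(np.float32)
        pr=cv2.remap(q[...,0].astype(np.float32),m,k,cv2.INTER_LINEAR).mean(1)
        j=pr.argmin();c=np.clip(np.median(pr)-pr[max(j-8,0):j+9],0,None);print(" needle",(a[max(j-8,0):j+9]*c).sum()/c.sum(),round(np.median(pr)-pr[j]))
E
```

```text
t 16.0167 p [ 0.4509 -0.1754  0.0445] y [ 0.58  -0.815 -0.005] z [-0.005  0.003 -1.   ] F [-1.2   1.64  4.14] w -0.0001 g 2.1 q [-0.37  0.38 -0.33  0.87  0.    2.15]
top {'red': np.float64(0.9749008503321331), 'redr': np.float64(30.37343946566094), 'redn': np.int64(1106), 'needle': np.float64(-2.275571701269591), 'dkn': np.int64(1873)}
 needle -0.03331477770415491 88
 needle 1.5529514948240373 112
scene {'red': np.float64(0.9886485127716225), 'redr': np.float64(29.752056711070427), 'redn': np.int64(1049), 'needle': np.float64(-1.2966152763228516), 'dkn': np.int64(14515)}
 needle 0.00018087516299591065 49
 needle 0.01751363003957894 142
```

Emit:
step_arm:
  targets: "-1 -0.004 -0.0028 0 0 0 0; -1 -0.008 -0.0057 0 0 0 0; -1 -0.012 -0.0085 0 0 0 0; -1 -0.016 -0.0114 0 0 0 0; -1 -0.02 -0.0142 0 0 0 0; -1 -0.024 -0.0171 0 0 0 0; -1 -0.0285 -0.0203 0 0 0 0; -1 -0.0285 -0.0203 0 0 0 0; -1 -0.0285 -0.0203 0 0 0 0"

```text
clock: 16.87
eef_pos: [0.4361, -0.1862, 0.0443]
tool_rot: [0.953, 0.304, -0.003, -0.001]
ft_force: [-0.6, 0.8, 5.5]
grip_width: 0.0002
grasp_force: 2.5
```

Emit:
step_arm:
  targets: "-1 0 0 0.012 0 0 0; -1 0 0 0.014 0 0 0; -1 0.014 0.01 0.014 0 0 0; -1 0.0277 0.0197 0.02 0 0 0; -1 0.0277 0.0197 0.1 0 0 0; -1 0.0277 0.0197 0.18 0 0 0; -1 -0.06 0.12 0.26 0 0 0; -1 -0.12 0.2 0.26 0 0 0; -1 -0.12 0.2 0.26 0 0 0; -1 -0.12 0.2 0.26 0 0 0"

```text
clock: 17.7
eef_pos: [0.3729, -0.0817, 0.1757]
tool_rot: [0.952, 0.306, -0.003, -0.003]
ft_force: [-0.8, 0.6, 0.3]
grip_width: 0.0003
grasp_force: 0.0
```

```bash
python3 - <<'E'
from h import *
import cv2
st()
W=[]
for n in("top","scene"):
    d,w=dial(n);print(n,d);W.append(w)
    hub=(143,140) if n=="top" else (138,141)
    a=np.radians(np.arange(30,140,1))
    for rr in (np.arange(36,66),np.arange(66,84)):
        m=(hub[0]+np.outer(np.sin(a),rr)).astype(np.float32);k=(hub[1]-np.outer(np.cos(a),rr)).astype(np.float32)
        pr=cv2.remap(w[...,0].astype(np.float32),m,k,cv2.INTER_LINEAR).mean(1)
        j=pr.argmin();c=np.clip(np.median(pr)-pr[max(j-8,0):j+9],0,None);print(" needle",(a[max(j-8,0):j+9]*c).sum()/c.sum(),round(np.median(pr)-pr[j]))
    red=np.clip(w[...,0]-w[...,1:].max(2)-40,0,None);yy,xx=np.mgrid[:281,:281];red*=np.hypot(xx-140,yy-140)<140
    x,y=(red*xx).sum()/red.sum(),(red*yy).sum()/red.sum();print(" red about hub",np.arctan2(x-hub[0],hub[1]-y),x,y)
cv2.imwrite("pics/dial2.png",np.clip(np.hstack(W),0,255).astype(np.uint8)[:,:,::-1])
E
```

```text
t 17.7 p [ 0.3729 -0.0817  0.1757] y [ 0.583 -0.812 -0.007] z [-0.007  0.004 -1.   ] F [-0.76  0.62  0.27] w 0.0003 g 0.0 q [-0.22  0.05 -0.37  1.16  0.    2.3 ]
top {'red': np.float64(1.4335598369010787), 'redr': np.float64(31.58091634653794), 'redn': np.int64(734), 'needle': np.float64(1.5855768920266742), 'dkn': np.int64(86)}
 needle 1.5687291990639394 122
 needle 1.5357313416304363 95
 red about hub 1.430230199239798 265.04663386267055 122.73048535003355
scene {'red': np.float64(1.505610131678286), 'redr': np.float64(30.830396361512037), 'redn': np.int64(522), 'needle': np.float64(-1.5722590667307612), 'dkn': np.int64(10350)}
 needle 1.5214778250147332 66
 needle 1.5221184266043788 72
 red about hub 1.4986873451162848 263.0 131.970722001137
```

The needle reads about 1.53 and the red mark about 1.48, counting the last stroke. The gap is about 0.05 rad against a 0.13 tolerance, the bowl is about 4 mm off the pan centre, and the arm is clear. I'm handing the job in.

```bash
python3 - <<'E'
from workcell import bot
print(bot.job_done())
E
```

```text
the job is handed in; nothing more can be done
None
```

I handed the job in at about 18 s with no verdict returned: the bowl stands released about 4 mm off the pan's centre, and the red zero mark is about 0.05 rad from the needle by my measurement (limit 0.13).

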